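# Shut the fondue burner, bring the kirsch flask to the front and hold the carousel

## Robot

A 6-joint arm with a two-finger parallel gripper is mounted at the origin on the work surface. World frame = base frame: x ahead of the robot, y to its left, z up, the work surface at z = 0. Lengths are in mm, angles in rad, forces in N, time in s.
With the tool pointing down it reaches from about 275 to 1000 mm from the base axis. Payload 8.4 kg.
Tool frame: the origin (TCP) lies between the finger pads; the fingertips stand 22 mm ahead of it and the grasp point (between the pads) lies 3 mm ahead of it (r.nose_length is the z of the fingertips in the tool frame, in mm); z points along the fingers, y is the line along which they close (so a half turn about z gives the same grasp; the last joint's range is limited). The gripper opens to 85 mm and grips with 20 to 120 N. Pads are 22 mm wide; open, the fingers measure 114 mm over their backs; the gripper's body (76 mm by 85 mm) begins 54 mm behind the grasp point. The pads swing forward as they close: fully open they stand 13 mm farther back than shut.
Start: joints at [1.226, 0.353, 1.633, -0, 1.155, -0.002], TCP at [210.077, 588.639, 253.281] pointing down, gripper open.
Joint ranges: [-2.63, 2.63], [-0.92, 2.1], [0.06, 2.66], [-1.3, 4.44], [0, 2.69], [-3.02, 3.02]. Speed limits (rad/s): [2.22, 2.22, 2.79, 3.14, 3.14, 3.14].

## Interface

Orientations are given as [roll, pitch, yaw] about the fixed x, y, z axes, in that order (R = Rz(yaw) Ry(pitch) Rx(roll)).
In Python, from rig import r gives the robot as it stands.
- The arm moves only by the shell command python3 steer.py 'ROWS' [FORCE]. ROWS is a JSON list of rows, 1 to 5 of them, each an object with the fields rx, ry, rz (a rotation vector in rad), dx, dy, dz (the shift in mm), finger_gap (the opening from 0.0 (shut) to 1.0 (fully open)); a field left out counts as zero (the opening has to be given); each row shifts and turns the commanded pose from where the row before left it, along the tool's axes as they then stand; what a row does not reach is not made up. A row lasts 1/12 s, in which the tool goes at most 41.7 mm and 0.125 rad, less where a joint would pass 70% of its speed; a pose out of reach is approached as far as the arm can. The fingers move at their own pace and stop on an object; FORCE is the grip in N (left out, the last holds). Time passes only in rows, so rows that do not move let the fingers close. It prints the time, the measured TCP pose, the force, the opening and the grip force at its end. Input that does not fit is refused with a message, and nothing moves.
- r.sense(): the state, without advancing time (a new reading comes with each control period).
- r.grab_frame(name): name is "scene" or "side" or "wrist"; returns the picture (384x512x3 uint8, red, green, blue); there is no depth.
- r.camera_params(name): a dict with "fx", "fy", "cx", "cy" (pixels), "rvec" (rotation vector, rad) and "tvec" (3), from world to camera coordinates, as OpenCV has them. Camera axes: x right, y down, z forward; pixel columns grow to the right and rows downward; lengths in mm; the calibration is good to about 2 mm. The wrist camera is an equidistant fisheye: a pixel r from the principal point sees the ray r / f radians off the axis. A picture is of the moment at which its call begins: read the wrist's pose just before it. camera_params takes no time and is no camera call; for the wrist camera it gives the pose at the moment of the call.
- r.sign_off(): hands the job in; it is judged then, once.
The state is a dict: "clock": time; "qpos": joint angles; "qvel": joint speeds; "joint_efforts": joint torques, N m; "eef_pos": TCP position; "tcp_rot": TCP orientation; "contact_force": force on the tool from outside, world axes, zero at the start; "wrist_torque": the same for the moment, N m; "opening": opening from 0.0 (shut) to 1.0 (fully open); "grasp_force": force on a finger pad.
Only numpy, scipy, OpenCV 4.12 (cv2) and the standard library are available. Lean on these libraries where they do the work, as an engineer would, in place of code of your own. Each camera call takes 0.05 s, during which the arm holds its last target. There are 200 camera calls.

## Task

The kirsch is wanted next and no flame may burn beside it: first turn the burner's black knob clockwise until the damper plate lies right over the fuel cup, fully home against its closed stop. Then turn the condiment carousel by its handle bar until the narrow-necked kirsch flask stands at the front, squarely in line with the drip plate on the foot, keeping all jars upright in their sockets and leaving the pot and bowls alone. Finish while gripping the handle bar, holding the turntable still so that the flask can be lifted out.

Things in the scene. Friction and masses are not known exactly. Their poses are not given: they have to be found in the camera images.
- burner: steel fondue burner, fixed: oblong tray 201 x 116 mm, 8 mm high, origin at its underside's centre. The fuel cup (72 mm diameter, rim 55 mm above the shelf) stands 42.5 mm from the origin along +x, the upright damper spindle 42.5 mm along -x. The damper, a 76 mm round plate on an arm, 85 mm from the spindle, 57 to 62 mm above the shelf, swings with the knob
- damper (a joint): damper knob angle about the upright spindle, rad: 0 = closed stop (plate over the cup, arm against a stop pin), grows anticlockwise seen from above as it opens, to 2.3; starts somewhere from 0.9 to 2.1. Turned by hand with about 0.04 N m; it stays where it is left
- damper_grip (a point): on the spindle axis, 98 mm above the shelf, the height to grip the black knob: an upright-sided bar grip 46 mm long, 15 mm wide, 73 to 107 mm above the shelf, on a 42 mm round skirt (67 to 73 mm). x of this point runs along the bar, towards the damper plate; z up
- foot: fixed round oak foot of the carousel, 210 mm diameter, 18 mm high, origin at its underside's centre, on the turntable's axis. Its front is its own -x side: there a round-ended tongue 80 mm wide, 12 mm high, projects to 195 mm from the axis and bears a round steel drip plate of 64 mm diameter, centred 157 mm from the axis
- carousel (a joint): angle of the turntable from its starting position, rad, grows anticlockwise seen from above; no stops. It is an oak disc 240 mm in diameter, 22 to 38 mm above the shelf, on an easy greased bearing (turns with about 0.1 N m), with four steel socket rings (70 mm outside, 12 mm high) 72 mm from the axis, a quarter turn apart
- turn_handle: dark wooden handle bar on the turntable's centre post, turns with the turntable: 66 mm long (its x), 16 mm wide (its y), 28 mm high; origin at its centre, on the axis, 178 mm above the shelf. Its x points over two facing sockets. The post below it is 16 mm in diameter
- flask: the kirsch flask, the only one with a neck: white stoneware, 60 mm diameter, 106 mm tall with its small cork, neck 21 mm in diameter, loose in one of the four socket rings (any of them); origin at the centre of its underside, z up, 38 mm above the shelf
- jar1: squat white stoneware jar, 60 mm diameter, 74 mm tall with its wide flat cork lid (54 mm across), loose in a 12 mm high steel socket ring on the turntable; origin at the centre of its underside, z up
- jar2: squat white stoneware jar, 60 mm diameter, 74 mm tall with its wide flat cork lid (54 mm across), loose in a 12 mm high steel socket ring on the turntable; origin at the centre of its underside, z up
- jar3: squat white stoneware jar, 60 mm diameter, 74 mm tall with its wide flat cork lid (54 mm across), loose in a 12 mm high steel socket ring on the turntable; origin at the centre of its underside, z up
- pot: copper-coloured fondue pot, 172 mm diameter, 85 mm high, stub handle reaching 175 mm from its axis along its +x, loose; a bystander, leave alone; origin at the centre of its underside
- bowl1: glass bowl, 100 mm across, 45 mm high, loose on the shelf; a bystander, leave alone; origin at the centre of its underside
- bowl2: glass bowl, 100 mm across, 45 mm high, loose on the shelf; a bystander, leave alone; origin at the centre of its underside

How it is judged (in metres and radians):
On the way, in this order (a step that is already met when the one before it is completed fails the run):
1. the damper is turned fully home to its closed stop (value of joint damper below 0.08 rad), for 0.2 s.
2. the kirsch flask is at the front and the turntable is held still by its handle bar (y of flask in the frame of foot between -0.011 and 0.011 m and x of flask in the frame of foot between -0.085 and -0.055 m and velocity of joint carousel between -0.1 and 0.1 rad/s and contact force between the fingers and turn_handle above 4 N), for 0.3 s.
At the end, for the whole second after the job is handed in: the damper is at its closed stop (joint below 0.08 rad); the flask stands at the front (within 11 mm of the foot's front line, about 9 degrees), the turntable is still (under 0.1 rad/s) and the fingers grip the handle bar (over 4 N); flask and jars stand upright in their sockets (all of step 2 and value of joint damper below 0.08 rad and horizontal distance between each of flask, jar1, jar2, jar3 and turn_handle below 0.082 m and height (world z) of each of flask, jar1, jar2, jar3 below 0.046 m and angle between each of flask, jar1, jar2, jar3's own z axis and vertical below 0.15 rad); the arm keeps its last pose, push and grip.
It fails at once if a jar or the flask is tipped (angle between any of flask, jar1, jar2, jar3's own z axis and vertical above 0.35 rad).
It fails at once if the pot or a bowl is pushed away (distance of any of pot, bowl1, bowl2 from where it was at the start of the episode above 0.03 m).
It also fails if it takes over 72 s, if anything falls off the work surface, if the arm or the gripper's body presses on something with over 40 N, if the wrist force passes 120 N, or if a joint passes its speed limit or range.

## Working session

There is one attempt and no reset: what is moved stays moved. The work goes in short steps, Python scripts to look and compute and a shell command to move; the robot and the scene stay as the last step left them, time stands still between calls to the robot, and variables do not carry over. Pictures are saved under pics/ and viewed, at most 10 in all, crops included, and the job is handed in when it is done.

```bash
ls; mkdir -p pics; python3 - <<'E'
from rig import r
import cv2,numpy as np
for n in("scene","side"):
    p=r.camera_params(n);f=r.grab_frame(n)
    cv2.imwrite(f"pics/{n}0.png",f[:,:,::-1])
    R=cv2.Rodrigues(np.array(p["rvec"],float))[0]
    print(n,p,-R.T@np.array(p["tvec"]),R[2])
E
```

```text
pics
rig.py
steer.py
scene {'fx': 426.8994881365528, 'fy': 426.8994881365528, 'cx': 256.9150063096941, 'cy': 186.50997380712815, 'rvec': array([ 1.29790516,  2.50441537, -0.69230862]), 'tvec': array([ 341.29427287, -335.66346161, 1438.07680662])} [1026.95528504  319.33772645 1067.99012209] [-0.41259998 -0.30033455 -0.85997699]
side {'fx': 435.2530256519605, 'fy': 435.2530256519605, 'cx': 255.43781471534788, 'cy': 185.37945878460533, 'rvec': array([ 2.26675233, -0.22573833,  0.12258667]), 'tvec': array([-548.3659999 ,  159.59811325, 1199.59085919])} [ 360.49428541 -902.95230159  905.4921691 ] [ 0.16323027  0.74445245 -0.64741519]
```

View pics/scene0.png

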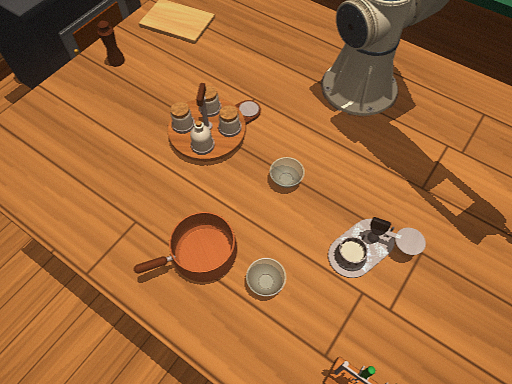

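View pics/side0.png

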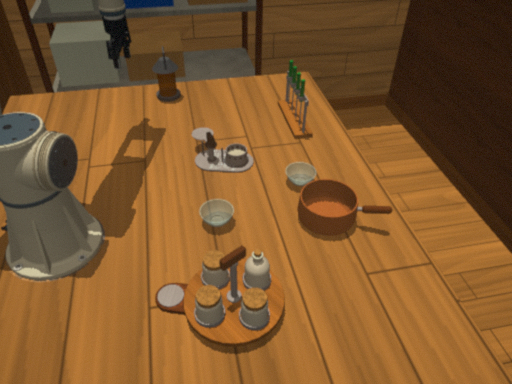

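Both views show the carousel at scene (206,128), side (235,300), with the drip plate at (249,109)/(172,295). The burner knob is at (380,226)/(211,143), its cup at (352,250)/(236,155) and the damper plate at (410,241)/(203,133). I'll zoom in for exact pixels.

```bash
cat > h.py <<'E'
import cv2,numpy as np
from rig import r
def ray(n,uv):
    p=r.camera_params(n);R=cv2.Rodrigues(np.array(p["rvec"],float))[0];t=np.array(p["tvec"]).ravel()
    d=np.array([(uv[0]-p["cx"])/p["fx"],(uv[1]-p["cy"])/p["fy"],1.])
    return -R.T@t,R.T@d
def plane(n,uv,z):
    o,d=ray(n,uv);return o+d*(z-o[2])/d[2]
def tri(a,b):
    o1,d1=ray("scene",a);o2,d2=ray("side",b)
    s=np.linalg.lstsq(np.c_[d1,-d2],o2-o1,rcond=None)[0]
    p,q=o1+s[0]*d1,o2+s[1]*d2
    return (p+q)/2,np.linalg.norm(p-q)
E
python3 - <<'E'
import cv2,numpy as np
a=cv2.imread("pics/scene0.png");b=cv2.imread("pics/side0.png")
def c(i,x,y,w,h,s): return cv2.resize(i[y:y+h,x:x+w],(400,300),interpolation=cv2.INTER_CUBIC)
o=np.vstack([np.hstack([c(a,320,205,120,90,1),c(b,170,115,120,90,1)]),np.hstack([c(a,155,75,120,90,1),c(b,150,240,140,105,1)])])
cv2.imwrite("pics/zoom.png",o)
E
```

```text
(no output)
```

View pics/zoom.png

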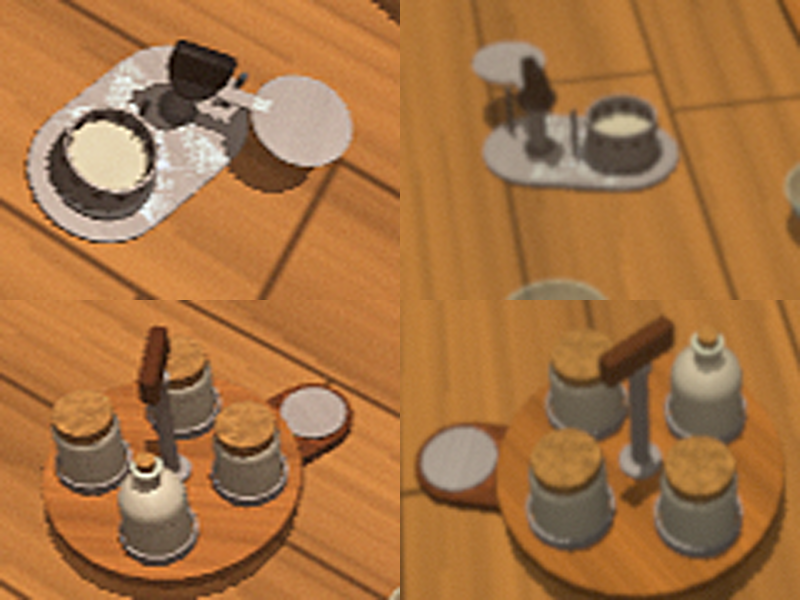

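The zooms show, top row, the knob bar at scene (380,226), damper plate (410.3,241) and cup rim (351.5,250.6). In the bottom row, the handle bar is at (201,94), drip plate (249,108.6) and flask cork (199,123).

```bash
python3 - <<'E'
from h import *
np.set_printoptions(precision=1,suppress=True)
A=lambda x,y:(320+.3*x,205+.3*y);B=lambda x,y:(170+.3*(x-400),115+.3*y)
C=lambda x,y:(155+.3*x,75+.3*(y-300));D=lambda x,y:(150+.35*(x-400),240+.35*(y-300))
for n,a,b,z in [("plate",A(301,120),B(509,63),62),("cup",A(105,152),B(622,122),55),("knob",A(202,70),B(537,85),92),
 ("drip",C(314,412),D(459,459),13),("handle",C(153,363),D(637,350),178),("hEndUp",C(158,330),D(667,322),192),("hEndLo",C(150,375),D(606,366),192),("cork",C(147,458),D(708,333),142)]:
    print(n,*tri(a,b),plane("scene",a,z),plane("side",b,z))
print("disc",plane("scene",C(172,475),38))
for n,a in [("j",C(83,410)),("j",C(185,360)),("j",C(246,428))]: print(n,plane("scene",a,112))
for n,a in [("j",D(582,357)),("j",D(566,457)),("j",D(700,465))]: print(n,plane("side",a,112))
# tray mask
E
```

```text
plate [449.5 379.9  56.8] 1.4618395812442844 [451.7 379.9  62. ] [449.5 371.3  62. ]
cup [551.6 270.1  44.4] 1.4517316939433136 [557.3 270.3  55. ] [548.7 256.3  55. ]
knob [469.5 299.1  81.3] 2.490299037014152 [474.2 299.8  92. ] [469.  282.3  92. ]
drip [ 296.9 -240.2   10.2] 3.731240786020333 [ 296.8 -238.3   13. ] [ 298.7 -243.5   13. ]
handle [ 446.4 -292.5  178.6] 2.170886519501374 [ 444.9 -292.7  178. ] [ 447.4 -292.7  178. ]
hEndUp [ 455.7 -290.8  215.2] 32.46894520683964 [ 423.  -302.9  192. ] [ 472.5 -281.8  192. ]
hEndLo [ 433.3 -295.9  160. ] 22.7055906027131 [ 465.6 -276.8  192. ] [ 421. -315.  192.]
cork [ 508.7 -255.1  142.6] 4.415792192788435 [ 506.2 -254.8  142. ] [ 510.6 -256.   142. ]
disc [ 450.  -287.8   38. ]
j [ 479.8 -353.7  112. ]
j [ 382.4 -316.7  112. ]
j [ 414.  -223.8  112. ]
j [ 409.9 -236.   112. ]
j [ 385.1 -330.6  112. ]
j [ 483.5 -357.3  112. ]
```

```bash
python3 - <<'E'
from rig import r
s=r.sense();print(s);p=r.camera_params("wrist");print(p)
E
python3 steer.py '[{"dx":-34.3, "dy":-18.7, "finger_gap":1}, {"dx":-34.3, "dy":-18.7, "finger_gap":1}, {"dx":-34.3, "dy":-18.7, "finger_gap":1}, {"dx":-34.3, "dy":-18.7, "finger_gap":1}, {"dx":-34.3, "dy":-18.7, "finger_gap":1}]'; python3 steer.py '[{"dx":-34.3, "dy":-18.7, "finger_gap":1}, {"dx":-34.3, "dy":-18.7, "finger_gap":1}, {"dx":-34.3, "dy":-18.7, "finger_gap":1}, {"dx":-34.3, "dy":-18.7, "finger_gap":1}, {"dx":-34.3, "dy":-18.7, "finger_gap":1}]'; python3 steer.py '[{"rz":0.12, "finger_gap":1}, {"rz":0.12, "finger_gap":1}, {"rz":0.12, "finger_gap":1}, {"rz":0.12, "finger_gap":1}, {"rz":0.12, "finger_gap":1}]';python3 steer.py '[{"rz":0.12, "finger_gap":1}, {"rz":0.12, "finger_gap":1}, {"rz":0.12, "finger_gap":1}, {"rz":0.12, "finger_gap":1}, {"finger_gap":1}]'
python3 - <<'E'
from h import *
p=r.camera_params("wrist");f=r.grab_frame("wrist");cv2.imwrite("pics/w1.png",f[:,:,::-1]);print(p)
np.savez("w1.npz",**p)
E
```

```text
clock: 0.52
eef_pos: [340.8, 441.3, 253.0]
tcp_rot: [-3.141, -0.0, 2.799]
contact_force: [0.2, 0.1, 0.3]
opening: 1.001
grasp_force: 0.0
clock: 0.93
eef_pos: [471.1, 295.5, 253.1]
tcp_rot: [-3.141, -0.0, 2.799]
contact_force: [0.1, 0.3, 0.2]
opening: 0.998
grasp_force: 0.0
clock: 1.35
eef_pos: [470.2, 296.9, 252.9]
tcp_rot: [-3.141, -0.0, 2.192]
contact_force: [-0.9, 0.6, 1.0]
opening: 0.997
grasp_force: 0.0
clock: 1.77
eef_pos: [470.0, 297.1, 252.9]
tcp_rot: [-3.141, 0.0, 1.713]
contact_force: [-0.5, 0.3, 0.5]
opening: 1.0
grasp_force: 0.0
{'fx': 297.3186396354542, 'fy': 297.3186396354542, 'cx': 252.82445214374596, 'cy': 192.71074980268358, 'rvec': array([-2.80296699, -0.19940405, -0.03468982]), 'tvec': array([-508.0050847 ,  174.73236423,  454.20288617])}
```

View pics/w1.png

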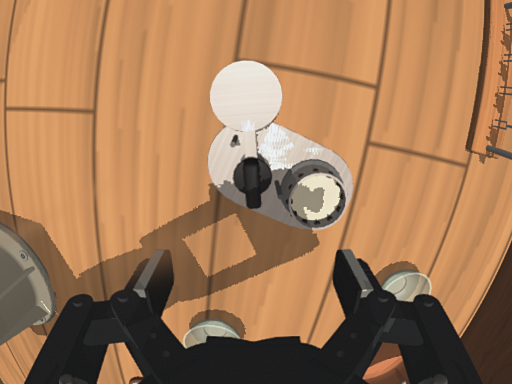

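The wrist view shows the damper plate at (246,96), knob bar top at about (252,183) over the skirt circle (251,174), and cup rim centre at about (316,194).

```bash
cat >> h.py <<'E'
def wplane(p,uv,z):
    R=cv2.Rodrigues(np.array(p["rvec"],float))[0];t=np.array(p["tvec"]).ravel()
    v=np.array([(uv[0]-p["cx"])/p["fx"],(uv[1]-p["cy"])/p["fy"]]);th=np.linalg.norm(v)
    d=R.T@np.r_[np.sin(th)*v/th,np.cos(th)];o=-R.T@t
    return o+d*(z-o[2])/d[2]
E
python3 - <<'E'
from h import *
np.set_printoptions(precision=1,suppress=True)
p=dict(np.load("w1.npz"))
f=cv2.imread("pics/w1.png");g=f.max(2)
m=(g<75).astype(np.uint8);m[:140]=0;m[225:]=0;m[:,:225]=0;m[:,285:]=0
n,l,s,c=cv2.connectedComponentsWithStats(m);print(s[1:],c[1:])
k=(g[152:214,225:290]<40);ys,xs=np.nonzero(k);print(xs.min()+225,xs.max()+225,ys.min()+152,ys.max()+152)
for n,uv,z in [("plate",(246,96),62),("cup",(316,194),55),("skirt",(251,174),73),("barA",(250,158),107),("barB",(253,207),107)]: print(n,wplane(p,uv,z))
cv2.imwrite("pics/w1z.png",cv2.resize(f[50:240,190:370],(758,800*3//4),interpolation=cv2.INTER_CUBIC))
E
```

```text
[[ 232  140    5    3   10]
 [ 234  155   38   54 1342]
 [ 275  177   10   28  160]] [[233.9 140.6]
 [252.5 179.6]
 [280.6 189.8]]
239 289 158 207
plate [451.8 379.   62. ]
cup [546.1 282.3  55. ]
skirt [468.3 300.   73. ]
barA [464.1 324.2 107. ]
barB [473.6 277.  107. ]
```

View pics/w1z.png

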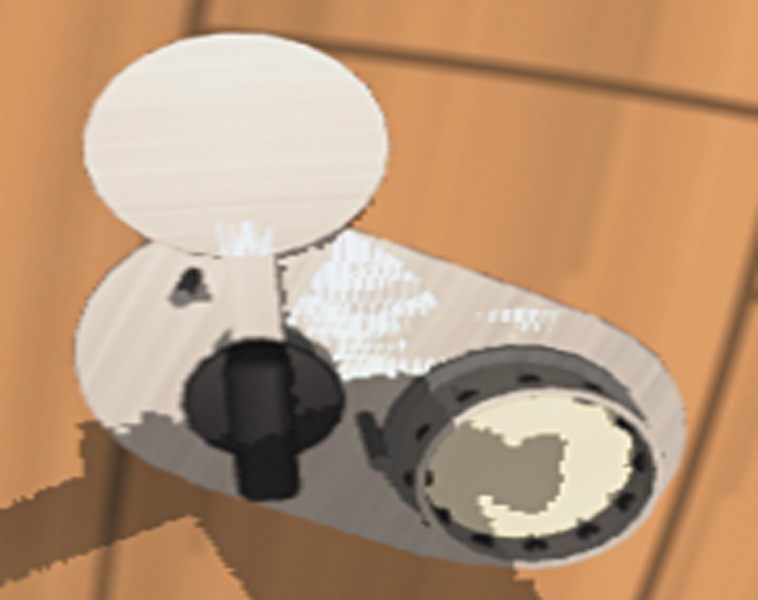

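```bash
python3 steer.py '[{"rz":-0.075, "dx":2, "finger_gap":0.8}, {"dz":38, "finger_gap":0.7}, {"dz":38, "finger_gap":0.6}, {"dz":38, "finger_gap":0.6}, {"dz":38, "finger_gap":0.6}]' 40; python3 steer.py '[{"finger_gap":0.5}, {"finger_gap":0.3}, {"finger_gap":0.1}, {"finger_gap":0}, {"finger_gap":0}]'; python3 steer.py '[{"finger_gap":0}, {"finger_gap":0}, {"finger_gap":0}]' 
```

```text
clock: 2.23
eef_pos: [469.9, 299.2, 100.0]
tcp_rot: [3.141, -0.0, 1.799]
contact_force: [0.6, 0.1, 0.5]
opening: 0.603
grasp_force: 0.0
clock: 2.65
eef_pos: [468.6, 299.2, 103.1]
tcp_rot: [-3.139, -0.0, 1.795]
contact_force: [-8.7, 0.3, -5.3]
opening: 0.168
grasp_force: 40.1
clock: 2.9
eef_pos: [468.6, 299.2, 103.1]
tcp_rot: [-3.14, -0.0, 1.795]
contact_force: [-7.5, 0.5, -5.5]
opening: 0.163
grasp_force: 40.0
```

```bash
python3 steer.py '[{"rz":0.06, "dy":-1.5, "finger_gap":0}, {"rz":0.1, "finger_gap":0}, {"rz":0.1, "finger_gap":0}, {"rz":0.1, "finger_gap":0}, {"rz":0.1, "finger_gap":0}]'; python3 steer.py '[{"rz":0.1, "finger_gap":0}, {"rz":0.1, "finger_gap":0}, {"rz":0.1, "finger_gap":0}, {"rz":0.1, "finger_gap":0}, {"rz":0.1, "finger_gap":0}]'; python3 steer.py '[{"rz":0.1, "finger_gap":0}, {"rz":0.1, "finger_gap":0}, {"rz":0.1, "finger_gap":0}, {"rz":0.1, "finger_gap":0}, {"finger_gap":0}]';python3 -c "
from rig import r
s=r.sense();print(s['qpos'][5],s['wrist_torque'])"
```

```text
clock: 3.32
eef_pos: [470.5, 299.2, 103.2]
tcp_rot: [3.137, -0.002, 1.331]
contact_force: [10.6, -2.8, -18.2]
opening: 0.168
grasp_force: 39.1
clock: 3.73
eef_pos: [472.4, 298.3, 103.2]
tcp_rot: [3.136, -0.005, 0.832]
contact_force: [19.7, -12.9, -22.8]
opening: 0.166
grasp_force: 39.1
clock: 4.15
eef_pos: [473.5, 296.9, 103.2]
tcp_rot: [3.136, -0.008, 0.431]
contact_force: [24.4, -18.2, -22.7]
opening: 0.172
grasp_force: 39.3
1.7069776177997198 [-2.90227988 -3.49796809  0.12471144]
```

```bash
python3 steer.py '[{"dx":1.5, "dy":2.1, "finger_gap":0}, {"dx":1.5, "dy":2.1, "finger_gap":0}, {"finger_gap":0}]'
```

```text
clock: 4.4
eef_pos: [473.9, 296.5, 103.1]
tcp_rot: [-3.141, -0.002, 0.434]
contact_force: [1.0, -1.8, -4.8]
opening: 0.166
grasp_force: 42.2
```

```bash
python3 steer.py '[{"rz":0.1, "finger_gap":0}, {"rz":0.1, "finger_gap":0}, {"rz":0.1, "finger_gap":0}, {"rz":0.1, "finger_gap":0}, {"rz":0.1, "finger_gap":0}]'; for i in 1 ; do python3 steer.py '[{"rz":0.06, "finger_gap":0}, {"rz":0.06, "finger_gap":0}, {"finger_gap":0}]';python3 -c "
from rig import r
s=r.sense();print(s['qpos'][5],s['wrist_torque'])
import cv2;cv2.imwrite('pics/s2.png',r.grab_frame('scene')[195:300,310:450,::-1])"; done
```

```text
clock: 4.82
eef_pos: [474.2, 294.5, 103.1]
tcp_rot: [3.139, -0.003, -0.068]
contact_force: [6.4, -18.0, -1.0]
opening: 0.169
grasp_force: 42.9
clock: 5.07
eef_pos: [474.2, 293.9, 103.0]
tcp_rot: [3.138, -0.003, -0.187]
contact_force: [5.6, -19.2, -0.9]
opening: 0.164
grasp_force: 42.9
2.3169272827765885 [-2.84730632 -0.98941591 -0.03370724]
```

```bash
for i in 1 ; do python3 steer.py '[{"dy":2.6, "finger_gap":0}, {"rz":0.04, "finger_gap":0}, {"rz":0.04, "finger_gap":0}, {"finger_gap":0}]';python3 -c "
from rig import r
s=r.sense();print(s['qpos'][5],s['wrist_torque'])"; python3 steer.py '[{"rz":0.04, "finger_gap":0}, {"rz":0.04, "finger_gap":0}, {"finger_gap":0}]'; python3 -c "
from rig import r
s=r.sense();print(s['qpos'][5],s['wrist_torque'])
import cv2;cv2.imwrite('pics/s3.png',cv2.resize(r.grab_frame('scene')[195:300,310:450,::-1],(700,525)))"; done
```

```text
clock: 5.45
eef_pos: [474.1, 293.3, 103.1]
tcp_rot: [-3.141, -0.004, -0.267]
contact_force: [6.6, -6.5, -7.0]
opening: 0.167
grasp_force: 42.2
2.392274892085301 [-1.16584093 -0.85324635 -0.03708855]
clock: 5.7
eef_pos: [474.1, 293.2, 103.2]
tcp_rot: [-3.141, -0.004, -0.343]
contact_force: [6.1, -8.2, -6.1]
opening: 0.166
grasp_force: 63.9
2.4699344592435097 [-1.21997905 -0.74183917  1.81930168]
```

View pics/s3.png

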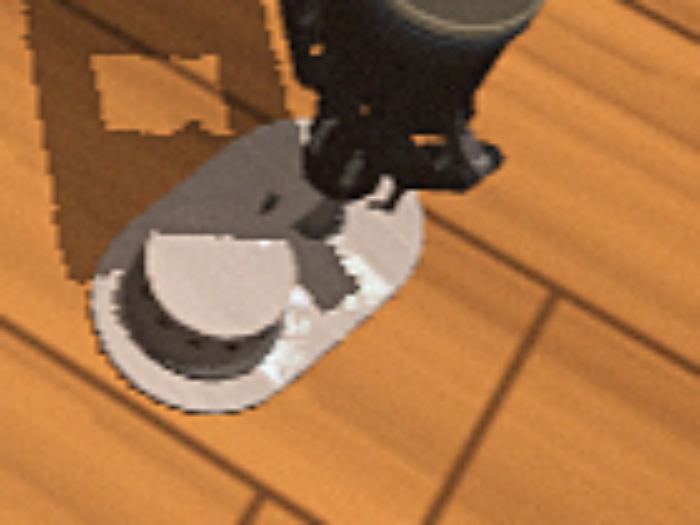

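The plate now covers the cup, and the wrist torque jumped to 1.8 N·m, so the damper is on its stop. Next I release and rise.

```bash
python3 steer.py '[{"rz":-0.015, "finger_gap":0}, {"finger_gap":0}, {"finger_gap":0.6}, {"finger_gap":0.6}, {"finger_gap":0.6}]'; python3 steer.py '[{"finger_gap":0.6}, {"dz":-37, "finger_gap":0.6}, {"dz":-37, "finger_gap":0.6}, {"dz":-37, "finger_gap":0.6}, {"dz":-37, "finger_gap":0.6}]';python3 - <<'E'
from h import *
s=r.sense();print(s['qpos'],s['opening'])
p=r.camera_params("wrist");f=r.grab_frame("wrist");cv2.imwrite("pics/w2.png",f[:,:,::-1])
E
```

```text
clock: 6.17
eef_pos: [473.3, 294.6, 102.9]
tcp_rot: [-3.139, -0.002, -0.331]
contact_force: [-0.2, -0.3, -0.5]
opening: 0.585
grasp_force: 0.0
clock: 6.58
eef_pos: [472.2, 293.8, 251.3]
tcp_rot: [-3.141, 0.0, -0.331]
contact_force: [2.2, 0.4, 0.3]
opening: 0.6
grasp_force: 0.0
[5.53787560e-01 2.48405286e-01 1.78419796e+00 2.22420707e-04
 1.10876852e+00 2.45548407e+00] 0.5998948816849462
```

View pics/w2.png

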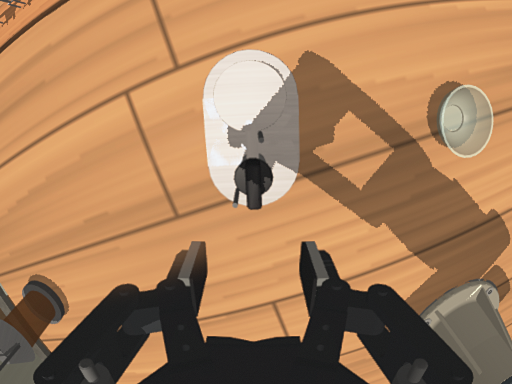

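The plate sits centred on the tray axis, at (249,95), so the damper is closed. Next is the carousel.

```bash
python3 steer.py '[{"dx":11.1, "dy":37.5, "finger_gap":0.8}, {"dx":11.1, "dy":37.5, "finger_gap":0.8}, {"dx":11.1, "dy":37.5, "finger_gap":0.8}, {"dx":11.1, "dy":37.5, "finger_gap":0.8}, {"dx":11.1, "dy":37.5, "finger_gap":0.8}]';python3 steer.py '[{"dx":11.1, "dy":37.5, "finger_gap":0.8}, {"dx":11.1, "dy":37.5, "finger_gap":0.8}, {"dx":11.1, "dy":37.5, "finger_gap":0.8}, {"dx":11.1, "dy":37.5, "finger_gap":0.8}, {"dx":11.1, "dy":37.5, "finger_gap":0.8}]';python3 steer.py '[{"dx":11.1, "dy":37.5, "finger_gap":0.8}, {"dx":11.1, "dy":37.5, "finger_gap":0.8}, {"dx":11.1, "dy":37.5, "finger_gap":0.8}, {"dx":11.1, "dy":37.5, "finger_gap":0.8}, {"dx":11.1, "dy":37.5, "finger_gap":0.8}]';python3 steer.py '[{"rz":-0.12, "finger_gap":0.8}, {"rz":-0.12, "finger_gap":0.8}, {"rz":-0.12, "finger_gap":0.8}, {"rz":-0.12, "finger_gap":0.8}, {"rz":-0.12, "finger_gap":0.8}]';python3 steer.py '[{"rz":-0.12, "finger_gap":0.8}, {"rz":-0.12, "finger_gap":0.8}, {"finger_gap":0.8}]'
python3 - <<'E'
from h import *
p=r.camera_params("wrist");f=r.grab_frame("wrist");cv2.imwrite("pics/w3.png",f[:,:,::-1]);np.savez("w3.npz",**p)
E
```

```text
clock: 7.05
eef_pos: [463.6, 97.1, 249.6]
tcp_rot: [-3.141, -0.001, -0.33]
contact_force: [0.4, -0.4, -0.4]
opening: 0.799
grasp_force: 0.0
clock: 7.47
eef_pos: [455.3, -98.6, 249.7]
tcp_rot: [-3.141, -0.001, -0.331]
contact_force: [0.0, 0.3, -0.2]
opening: 0.799
grasp_force: 0.0
clock: 7.88
eef_pos: [446.7, -294.2, 249.6]
tcp_rot: [-3.142, -0.001, -0.331]
contact_force: [1.4, 0.8, 0.5]
opening: 0.802
grasp_force: 0.0
clock: 8.3
eef_pos: [447.1, -292.4, 249.4]
tcp_rot: [3.141, -0.0, 0.274]
contact_force: [0.1, -0.5, 0.3]
opening: 0.799
grasp_force: 0.0
clock: 8.55
eef_pos: [447.2, -292.2, 249.5]
tcp_rot: [3.141, -0.0, 0.514]
contact_force: [-0.4, 0.3, 0.1]
opening: 0.802
grasp_force: 0.0
```

View pics/w3.png

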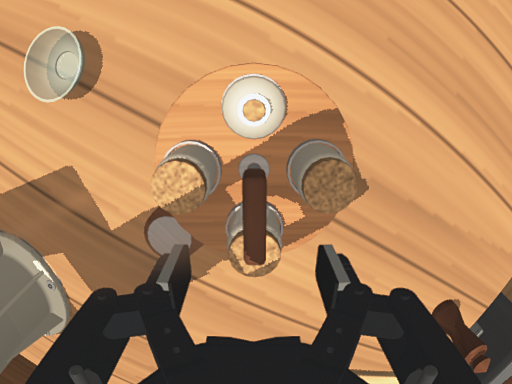

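The flask is at the top (253,108), the handle bar runs (255,168)–(255,263) and is aligned with the tool, and the drip plate is at (168,233). Now to measure.

```bash
python3 - <<'E'
from h import *
np.set_printoptions(precision=2,suppress=True)
p=dict(np.load("w3.npz"));f=cv2.imread("pics/w3.png").astype(int)
b,g,rr=f[...,0],f[...,1],f[...,2]
m=(rr<105)&(rr>45)&(rr-b>20);m[:165]=0;m[270:]=0;m[:,:238]=0;m[:,272:]=0
ys,xs=np.nonzero(m);print(xs.min(),xs.max(),ys.min(),ys.max(),[ (y,xs[ys==y].min(),xs[ys==y].max()) for y in (180,210,240,255) if (ys==y).any()])
A=wplane(p,(256,168),192);B=wplane(p,(255.5,264),192);print(A,B,(A+B)/2,np.arctan2(*(A-B)[1::-1]),np.linalg.norm(A-B))
c=np.array([446.5,-292.5])
for n,uv,z in [("flaskcork",(254,110),142),("flaskbody",(253.5,105.5),90),("drip",(168,233),13),("jL",(180,185),112),("jR",(328,185),112)]:
    w=wplane(p,uv,z);d=w[:2]-c;print(n,w,np.linalg.norm(d),np.degrees(np.arctan2(d[1],d[0])))
E
```

```text
238 271 169 264 [(180, np.int64(243), np.int64(266)), (210, np.int64(243), np.int64(265)), (240, np.int64(244), np.int64(265)), (255, np.int64(244), np.int64(265))]
[ 482.54 -273.02  192.  ] [ 422.42 -306.89  192.  ] [ 452.48 -289.95  192.  ] 0.5131047210907905 69.00259698367798
flaskcork [ 510.62 -255.91  142.  ] 73.82740660720243 29.713443981327767
flaskbody [ 511.77 -254.93   90.  ] 75.3093321306622 29.928027897185608
drip [ 305.34 -236.51   13.  ] 151.85694827712595 158.36620160510904
jL [ 417.02 -230.28  112.  ] 68.84603082414354 115.35162708161064
jR [ 484.49 -349.67  112.  ] 68.63871285336542 -56.393735361064024
```

```bash
python3 steer.py '[{"dx":2.5, "dz":34, "finger_gap":0.8}, {"dz":34, "finger_gap":0.8}, {"finger_gap":0.5}, {"finger_gap":0.2}, {"finger_gap":0}]' 40;python3 steer.py '[{"finger_gap":0}, {"finger_gap":0}, {"finger_gap":0}]'
```

```text
clock: 9.02
eef_pos: [449.9, -291.5, 182.6]
tcp_rot: [3.141, -0.0, 0.507]
contact_force: [0.4, -1.2, 0.1]
opening: 0.385
grasp_force: 0.0
clock: 9.27
eef_pos: [450.2, -291.6, 183.4]
tcp_rot: [3.139, -0.002, 0.508]
contact_force: [-1.1, 1.9, 7.0]
opening: 0.217
grasp_force: 38.9
```

```bash
python3 steer.py '[{"rz":-0.03, "finger_gap":0}, {"rz":-0.06, "finger_gap":0}, {"rz":-0.08, "finger_gap":0}, {"rz":-0.08, "finger_gap":0}, {"rz":-0.08, "finger_gap":0}]';python3 steer.py '[{"rz":-0.08, "finger_gap":0}, {"rz":-0.08, "finger_gap":0}, {"rz":-0.06, "finger_gap":0}, {"rz":-0.03, "finger_gap":0}, {"finger_gap":0}]'
```

```text
clock: 9.68
eef_pos: [449.6, -291.0, 183.4]
tcp_rot: [3.14, -0.001, 0.842]
contact_force: [-4.3, 5.9, 9.8]
opening: 0.218
grasp_force: 39.4
clock: 10.1
eef_pos: [449.1, -290.5, 183.3]
tcp_rot: [-3.141, -0.001, 1.09]
contact_force: [-4.8, 6.1, 12.3]
opening: 0.215
grasp_force: 39.6
```

```bash
python3 steer.py '[{"rz":-0.05, "finger_gap":0}, {"rz":-0.08, "finger_gap":0}, {"rz":-0.1, "finger_gap":0}, {"rz":-0.1, "finger_gap":0}, {"rz":-0.1, "finger_gap":0}]';python3 steer.py '[{"rz":-0.1, "finger_gap":0}, {"rz":-0.1, "finger_gap":0}, {"rz":-0.1, "finger_gap":0}, {"rz":-0.1, "finger_gap":0}, {"rz":-0.1, "finger_gap":0}]';python3 steer.py '[{"rz":-0.1, "finger_gap":0}, {"rz":-0.1, "finger_gap":0}, {"rz":-0.1, "finger_gap":0}, {"rz":-0.1, "finger_gap":0}, {"rz":-0.1, "finger_gap":0}]';python3 steer.py '[{"rz":-0.1, "finger_gap":0}, {"rz":-0.08, "finger_gap":0}, {"rz":-0.05, "finger_gap":0}, {"rz":-0.03, "finger_gap":0}, {"finger_gap":0}]'
python3 - <<'E'
from h import *
print(r.sense()['wrist_torque'])
a=r.grab_frame("scene")[:,:,::-1];b=r.grab_frame("side")[:,:,::-1]
p=r.camera_params("wrist");f=r.grab_frame("wrist")[:,:,::-1]
np.savez("w4.npz",**p);cv2.imwrite("pics/w4.png",f)
c=lambda i,x,y,w,h: cv2.resize(i[y:y+h,x:x+w],(400,300),interpolation=cv2.INTER_CUBIC)
cv2.imwrite("pics/c4.png",np.vstack([np.hstack([c(a,155,75,120,90),c(b,150,240,140,105)]),np.hstack([c(f,0,0,512,384),c(a,310,195,140,105)])]))
E
```

```text
clock: 10.52
eef_pos: [448.0, -290.2, 183.2]
tcp_rot: [-3.139, -0.001, 1.523]
contact_force: [-12.0, 7.8, 16.6]
opening: 0.221
grasp_force: 40.2
clock: 10.93
eef_pos: [446.7, -290.4, 183.2]
tcp_rot: [-3.138, -0.003, 2.023]
contact_force: [-17.3, 3.7, 21.4]
opening: 0.218
grasp_force: 40.7
clock: 11.35
eef_pos: [445.7, -291.2, 183.2]
tcp_rot: [-3.138, -0.005, 2.524]
contact_force: [-23.0, -1.3, 21.9]
opening: 0.217
grasp_force: 40.8
clock: 11.77
eef_pos: [445.3, -291.9, 183.2]
tcp_rot: [-3.138, -0.006, 2.781]
contact_force: [-23.6, -3.4, 20.9]
opening: 0.217
grasp_force: 40.7
[-0.66679544  4.0390794   0.04905363]
```

View pics/c4.png

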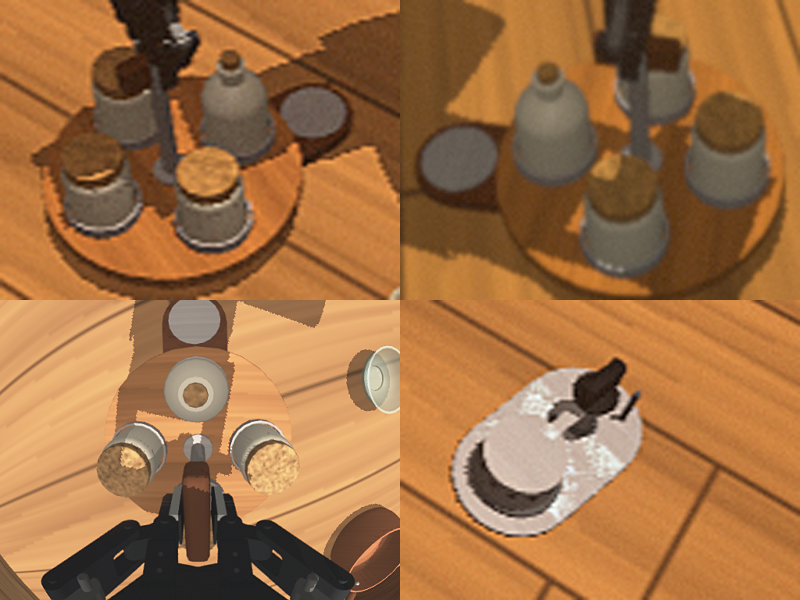

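The flask stands in front of the drip plate (wrist crop: cork (195,392), plate (194,322)), with all jars upright and the damper still closed. I'll relieve the side force and check the angle.

```bash
python3 steer.py '[{"dx":2, "dy":-0.8, "finger_gap":0}, {"dx":2, "dy":-0.8, "finger_gap":0}, {"finger_gap":0}, {"finger_gap":0}]'; python3 - <<'E'
from h import *
np.set_printoptions(precision=1,suppress=True)
p=dict(np.load("w4.npz"))
C=lambda x,y:(155+.3*x,75+.3*y);D=lambda x,y:(150+.35*(x-400),240+.35*y);W=lambda x,y:(1.28*x,1.28*(y-300))
ang=lambda d:np.degrees(np.arctan2(d[1],d[0]))
for nm,cork,drip,c in [("tri",tri(C(231,58),D(548,70))[0],tri(C(314,112),D(459,159))[0],np.array([446.4,-292.5,0])),
 ("wrist",wplane(p,W(196,393),142),wplane(p,W(194.5,322),13),wplane(p,W(196,448),40))]:
    d=drip-c;d[2]=0;u=d/np.hypot(*d[:2]);f=cork-c;print(nm,cork,drip,c,ang(d),ang(f),"lateral",u[0]*f[1]-u[1]*f[0],"fwd",u[:2]@f[:2])
E
```

```text
clock: 12.25
eef_pos: [444.8, -292.0, 183.4]
tcp_rot: [-3.14, 0.002, 2.778]
contact_force: [-5.9, -0.4, 8.9]
opening: 0.221
grasp_force: 39.4
tri [ 378.8 -266.6  140.6] [ 296.9 -240.2   10.2] [ 446.4 -292.5    0. ] 160.708874787189 159.04433203791677 lateral -2.102046078476217 fwd 72.3348699128959
wrist [ 378.9 -266.3  142. ] [ 303.4 -240.7   13. ] [ 447.2 -293.2   40. ] 159.95257142847456 158.5183611026957 lateral -1.8390474164483663 fwd 73.45341528390169
```

```bash
python3 steer.py '[{"rz":-0.025, "finger_gap":0}, {"finger_gap":0}, {"finger_gap":0}, {"finger_gap":0}, {"finger_gap":0}]';python3 steer.py '[{"finger_gap":0}, {"finger_gap":0}, {"finger_gap":0}]'; python3 -c "
from rig import r
print(r.sign_off())"
```

```text
clock: 12.67
eef_pos: [444.8, -292.0, 183.4]
tcp_rot: [-3.14, 0.001, 2.803]
contact_force: [-6.6, -0.5, 8.4]
opening: 0.217
grasp_force: 39.5
clock: 12.92
eef_pos: [444.8, -292.0, 183.3]
tcp_rot: [-3.14, 0.001, 2.804]
contact_force: [-5.9, -0.7, 8.6]
opening: 0.216
grasp_force: 39.5
the job is handed in; nothing more can be done
None
```

The job is handed in at 12.9 s with no verdict returned: damper home on its stop, flask about 2 mm off the front line before a final small corrective turn, jars upright, handle bar gripped at about 40 N.

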